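Clip a paint test plate into its holder

TASK

Load the white test plate into the painting holder: with one fingertip hold the spring clip's long bar down so that its jaw is raised, and while it stays down push the plate along its guides with the other fingertip, under the jaw, fully home until its ears meet the two stop posts. Then let the clip come down on the plate and leave it clamped there. Do not pick the plate up, and leave the pots, glue bottle and tape roll beside it alone.

Things in the scene. Friction and masses are not known exactly. Their poses are not given: they have to be found in the camera images.
- holder: Painting holder, fixed: plywood base, x -105 to +60, y -34 to +78 mm, 12 mm thick; all of it is below z = 40 mm. Origin: on the table under the track's centre line. +x: the way the plate is pushed; +y: from the track to the clip's bar; z up. Two low guide strips along x (-95 to +50 mm) on the base, inner faces at y = +-19 mm, tops at z = 16 mm.
- stop (a point): Midway between the two upright stop posts on the holder, on their faces towards -x (holder x = 0, y = 0), at base-top height z = 12 mm. The posts stand at y = +-19 to +-28 mm, tops at z = 34 mm; the plate's ears meet these faces when it is fully home.
- clip (a joint): Spring clip: steel lever on a pin along the holder's x (y 34, z 26 mm). Grows as the bar is pressed: 0 shut, 0.35 rad bar fully down (hard stop); 2.5 N at mid-width starts it, 7 N holds it at the stop; springs shut when let go. Shut and empty, the jaw is 1 mm above the base and blocks the plate. The plate passes freely from 0.18 up; shut on the plate it reads about 0.14.
- clip_bar (a point): Centre of the top of the clip's flat thumb bar, 143 mm long beside the track and parallel to it (holder x -95 to +48), 32 mm wide (y 42 to 74), top at z = 29 mm when shut. At mid-width (y = 58) it goes down 8 mm, to about z = 21 mm. Pressing anywhere along it has the same effect; a fingertip may slide along it (friction: 3 to 10 N).
- clip_jaw (a point): Centre of the underside of the clip's jaw (20 mm along x, holder x 26 to 46; 16 mm across, over the track's centre line).
- test_plate: White plastic plate, loose, about 50 g, on the base between the strips (2 mm play each side), its front edge short of the jaw: 60 mm along x, 34 wide, 5 thick. Origin: centre of its underside; x points along the track, away from the lip. Fully home the origin is at x = 25 mm in the holder's frame; it starts 33 to 48 mm short of that.
- lip (a point): Centre of the outer (rear) face of the lip on the plate's rear edge, 18 mm above the plate's underside: push here towards +x; fully home it is at holder x = -5 mm. The lip is 5 mm thick, 26 mm high (top 38 mm over the table), with an ear each side: 50 mm across the ears, which span 7 to 24 mm above the underside.
- paint_pot: Bystander: paint pot 38 mm across, 42 mm high, origin under its centre.
- pot_b: Bystander: smaller paint pot with a black cap, 33 mm across, 34 mm high, origin under its centre.
- glue: Bystander: glue bottle 30 mm across, 61 mm high, origin under its centre.
- tape: Bystander: roll of masking tape lying flat, 68 mm across, 18 mm high, origin under its centre.

How it is judged:
By the outcome, as a careful person would: the job done as asked, in the order asked, and still so for the second after the job is handed in, with the robot touching nothing.
It also fails if it takes over 42 s, if anything falls off the work surface, if the arm or the gripper's body presses on something with over 40 N, if the wrist force passes 120 N, or if a joint passes its speed limit or range.

ROBOT

A 6-joint arm with a two-finger parallel gripper is mounted at the origin on the work surface; the furniture and walls round the work are solid. World frame = base frame: x ahead of the robot, y to its left, z up, the work surface at z = 0. Lengths are in m, angles in rad, forces in N, time in s.
With the tool pointing down it reaches from about 0.375 to 0.975 m from the base axis. Payload 3.8 kg.
Tool frame: the origin (TCP) lies midway between the tips of the shut fingers; the grasp point (between the pads) lies 19 mm behind it; z points along the fingers, y is the line along which they close (so a half turn about z gives the same grasp; the last joint's range is limited). The gripper opens to 85 mm and grips with 20 to 120 N. Pads are 22 mm wide; open, the fingers measure 114 mm over their backs; the gripper's body (76 mm by 85 mm) begins 54 mm behind the grasp point. The pads swing forward as they close: fully open they stand 13 mm farther back than shut.
Start: joints at [1.223, 0.264, 1.604, -0, 1.274, -0.037], TCP at [0.206, 0.643, 0.231] pointing down, gripper open.
Joint ranges: [-2.63, 2.63], [-0.94, 2.18], [0.31, 2.57], [-1.31, 4.45], [0, 2.66], [-2.55, 2.55]. Speed limits (rad/s): [2.57, 2.57, 3.14, 3.14, 3.14, 3.14].

INTERFACE

Orientations are given as a rotation vector (axis times angle).
In Python, from workcell import bot gives the robot as it stands.
- The arm moves only by the tool jog_arm, never from a script. Its argument "motion" is a list of rows, each a list of 5 numbers: the opening, from -1 (shut) to 1 (fully open), then the shift along the tool's x, y, z in mm, then the turn about the tool's z in degrees. In form: [[claw, x, y, z, twist], ...]. A call has 1 to 10 rows; each row shifts and turns the commanded pose from where the row before left it, along the tool's axes as they then stand; what a row does not reach is not made up. A row lasts 1/12 s, in which the tool goes at most 41.7 mm and 7.16 degrees, less where a joint would pass 70% of its speed; a pose out of reach is approached as far as the arm can. A call with a gripper value outside its range is refused whole. The fingers move at their own pace and stop on an object; "force" is the grip in N (left out, the last holds). Time passes only in rows, so rows that do not move let the fingers close. It gives the time, the measured TCP pose, the force, the opening and the grip force at its end, in the units of the state.
- bot.read_state(): the state, without advancing time (a new reading comes with each control period).
- bot.read_camera(name): name is "side" or "top"; returns (picture, depth): 400x640x3 uint8, red, green, blue; 400x640 float32, m along the optical axis (not along the pixel's ray), 0 where there is no reading.
- bot.get_calibration(name): a dict with "vfov" (degrees; the focal length in pixels is half the picture's height over the tangent of half this angle, whatever the lens; pixels are square), "cx", "cy" (the principal point, pixels), "dist" ([k1, k2, p1, p2, k3] as OpenCV has them; the pictures are not rectified), "rvec" (rotation vector, rad) and "tvec" (3), from world to camera coordinates, as OpenCV has them. Camera axes: x right, y down, z forward; pixel columns grow to the right and rows downward; lengths in m; the calibration is good to about 2 mm. A picture is of the moment at which its call begins. get_calibration takes no time and is no camera call.
- bot.finish_job(): hands the job in; it is judged then, once.
The state is a dict: "time": time; "q": joint angles; "joint_vel": joint speeds; "joint_torque": joint torques, N m; "tool_pos": TCP position; "tcp_rot": TCP orientation; "wrist_force": force on the tool from outside, world axes, zero at the start; "torque": the same for the moment, N m; "width": opening from 0.0 (shut) to 1.0 (fully open); "grip_force": force on a finger pad.
Only numpy, scipy, OpenCV 4.12 (cv2) and the standard library are available. Lean on these libraries where they do the work, as an engineer would, in place of code of your own. Each camera call takes 0.05 s, during which the arm holds its last target. There are 200 camera calls.

## Working session

There is one attempt and no reset: what is moved stays moved. The work goes in short steps, Python scripts to look and compute and a tool call to move; the robot and the scene stay as the last step left them, time stands still between calls to the robot, and variables do not carry over. Pictures are saved under pics/ and viewed, at most 10 in all, crops included, and the job is handed in when it is done.

Besides the shell and the picture viewer there is one more tool, called after "Emit:" by a JSON object that holds its "name" and its "arguments", one argument or row to a line. jog_arm: Moves the arm, as the interface text tells. Its arguments: {"type":"object","properties":{"motion":{"type":"array"},"force":{"type":"number"}},"required":["motion"]}

```bash
mkdir -p pics; ls; python3 - <<'E'
from workcell import bot
import cv2,numpy as np
for n in("top","side"):
    im,d=bot.read_camera(n); cv2.imwrite(f"pics/{n}0.png",im[:,:,::-1]); np.savez(f"{n}0.npz",im=im,d=d)
    print(n,bot.get_calibration(n))
print(bot.read_state())
E
```

```text
pics
top {'vfov': 45.89944586238286, 'cx': 313.67615968188755, 'cy': 203.5019779840111, 'dist': array([-0.05558793,  0.        ,  0.        ,  0.        ,  0.        ]), 'rvec': array([ 2.09734215, -2.13543267,  0.15814387]), 'tvec': array([0.06566924, 0.60328921, 0.88655913])}
side {'vfov': 56.483229227566355, 'cx': 319.5650682594453, 'cy': 202.5166707582634, 'dist': array([0.01243066, 0.        , 0.        , 0.        , 0.        ]), 'rvec': array([ 2.08082084, -0.44571353,  0.27381375]), 'tvec': array([-0.52507566,  0.20554568,  0.62606674])}
{'time': 0.1, 'q': array([ 1.22309376e+00,  2.64706532e-01,  1.60523161e+00,  1.90242696e-05,
        1.27370303e+00, -3.69027977e-02]), 'joint_vel': array([-0.00095525, -0.00203779, -0.00260601,  0.00085121, -0.00014446,
       -0.00174136]), 'joint_torque': array([ 8.61113622e-04, -5.16711760e+01, -3.68590772e+01,  9.45328952e-05,
        6.13498254e-03,  5.61770577e-06]), 'tool_pos': array([0.20620204, 0.64204267, 0.23007032]), 'tcp_rot': array([-0.48618562, -3.10332822,  0.00315262]), 'wrist_force': array([-0.40110544, -0.39754541, -0.46502769]), 'torque': array([ 0.00105025, -0.04254704, -0.01475923]), 'grip_force': 0.0, 'width': 1.0008570563370462}
```

View pics/top0.png

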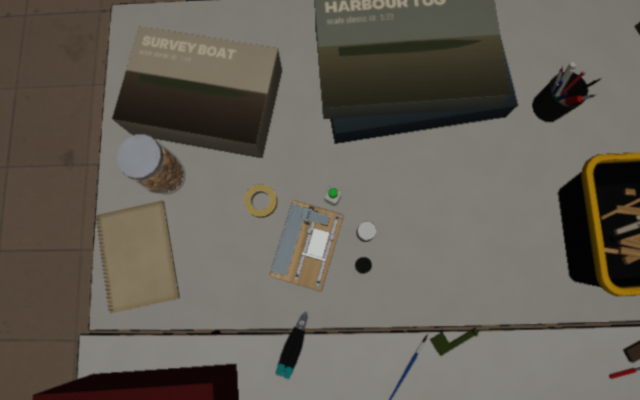

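View pics/side0.png

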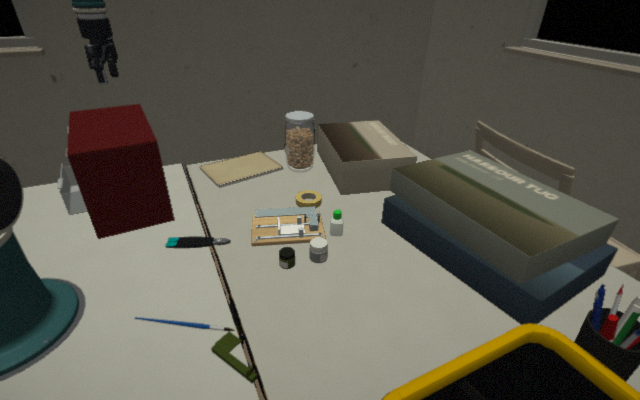

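The top view shows the holder at about (307,245) px, with the bar on its left and the jaw at the top. The glue is at (333,195), pots at (366,231) and (363,265), and tape at (260,200). Next I'll zoom in.

```bash
cat > h.py <<'E'
import cv2,numpy as np
from workcell import bot
def cal(n):
    c=bot.get_calibration(n); f=200/np.tan(np.radians(c["vfov"]/2))
    K=np.array([[f,0,c["cx"]],[0,f,c["cy"]],[0,0,1]]); R=cv2.Rodrigues(c["rvec"])[0]
    return K,c["dist"],R,c["tvec"],c["rvec"]
def ray(n,px,z):
    K,D,R,t,_=cal(n); u=cv2.undistortPoints(np.float64(px).reshape(-1,1,2),K,D).reshape(-1,2)
    d=np.c_[u,np.ones(len(u))]@R; o=-R.T@t
    return o+d*((z-o[2])/d[:,2])[:,None]
def proj(n,P):
    K,D,R,t,r=cal(n); return cv2.projectPoints(np.float64(P).reshape(-1,1,3),r,t,K,D)[0].reshape(-1,2)
E
python3 - <<'E'
import cv2,numpy as np
for n,(x,y,w,h),s in(("top",(240,175,145,125),5),("side",(235,180,120,95),6)):
    im=np.load(f"{n}0.npz")["im"][y:y+h,x:x+w,::-1]
    cv2.imwrite(f"pics/{n}c.png",cv2.resize(im,None,fx=s,fy=s,interpolation=cv2.INTER_CUBIC))
E
```

```text
(no output)
```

View pics/topc.png

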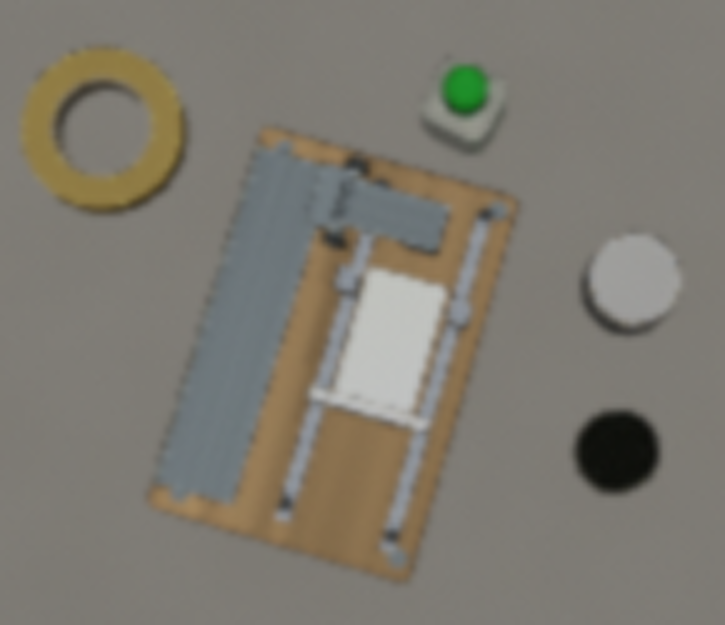

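View pics/sidec.png

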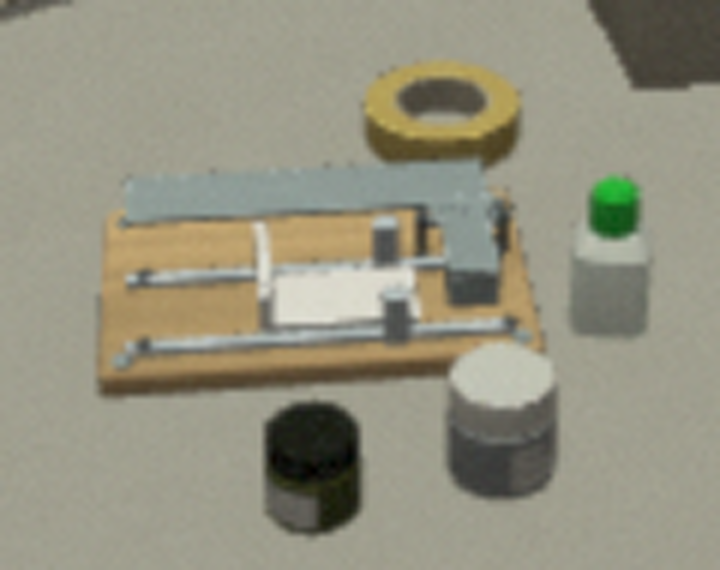

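```bash
cat > m.py <<'E'
from h import *
P=lambda c:np.array(c)/5+[240,175]-0.4
C=P([(262,127),(519,197),(408,580),(150,503)])
M=np.array([(60,78),(60,-34),(-105,-34),(-105,78)])/1e3
W=ray("top",C,.012)[:,:2]
A=W-W.mean(0);B=M-M.mean(0)
yaw=np.arctan2((B[:,0]*A[:,1]-B[:,1]*A[:,0]).sum(),(A*B).sum())
R=np.array([[np.cos(yaw),-np.sin(yaw)],[np.sin(yaw),np.cos(yaw)]]);o=W.mean(0)-R@M.mean(0)
print("yaw",np.degrees(yaw),"o",o,"res mm",(W-(M@R.T+o)).round(4)*1e3)
H=lambda px,z:((ray("top",px,z)[:,:2]-o)@R*1e3).round(1)
print("lip top ends",H(P([(311,392),(428,426)]),.036)); print("plate front",H(P([(369,267),(447,289)]),.017))
print("bar",H(P([(255,150),(160,485),(238,500)]),.029))
print("posts",H(P([(348,278),(460,310)]),.034),"jaw end",H(P([(450,205),(438,250)]),.03))
for n,px,z in(("glue",(465,90),.061),("pot",(634,280),.042),("potb",(617,450),.034),("tape",(104,128),.018)): print(n,H(P([px]),z),ray("top",P([px]),z)[0,:2])
for n in("top","side"):
    d=np.load(f"{n}0.npz")["d"]; K,D,Rc,t,_=cal(n)
    v,u=np.mgrid[0:400:4,0:640:4]; uv=np.c_[u.ravel(),v.ravel()].astype(float); z=d[::4,::4].ravel()
    k=z>0; x=cv2.undistortPoints(uv[k].reshape(-1,1,2),K,D).reshape(-1,2); X=(np.c_[x,np.ones(len(x))]*z[k,None]-t)@Rc
    s=X[(X[:,2]>.05)&(X[:,2]<.5)&(X[:,0]<.6)&(X[:,0]>0)&(X[:,1]>-.1)&(X[:,1]<.9)]
    g={}
    for q in s: 
        key=tuple((q[:2]//.1).astype(int)); g[key]=max(g.get(key,0),round(q[2],2))
    print(n,{tuple(int(i) for i in k):float(v) for k,v in sorted(g.items())})
E
python3 m.py
```

```text
yaw -17.06973503199832 o [0.54187417 0.04417134] res mm [[-1.8 -0. ]
 [-0.7  0.6]
 [ 1.5  1. ]
 [ 1.1 -1.6]]
lip top ends [[-43.3  24.8]
 [-43.4 -23.8]]
plate front [[ 13.5  17.7]
 [ 13.6 -15.6]]
bar [[ 45.6  75.3]
 [-95.4  72.9]
 [-92.4  41.2]]
posts [[  5.   23.5]
 [  4.9 -23.4]] jaw end [[45.5 -7.7]
 [26.4 -8.1]]
glue [[86.9 -2. ]] [0.62436369 0.01674118]
pot [[ 34.7 -87. ]] [ 0.5495474  -0.04914279]
potb [[-31.6 -98.6]] [ 0.48269482 -0.04077968]
tape [[ 38.9 139.9]] [0.62012314 0.16653931]
top {(2, 2): 0.21, (2, 3): 0.21, (2, 4): 0.21, (2, 5): 0.21}
side {(0, -1): 0.28, (0, 0): 0.29, (0, 2): 0.13, (0, 3): 0.12, (1, -1): 0.26, (1, 0): 0.26, (1, 2): 0.21, (1, 3): 0.2, (1, 4): 0.21, (1, 5): 0.34, (1, 6): 0.45, (2, 2): 0.21, (2, 3): 0.21, (2, 4): 0.2, (2, 5): 0.34, (2, 6): 0.45, (2, 7): 0.32}
```

The holder pose is good: posts and jaw come out where they should. The lip's rear face is near holder x = -46. I'll rise over the red box (0.21 m high) and travel.

Emit:
{"name": "jog_arm", "arguments": {
  "motion": [
    [0.02,0,0,-30,-0.7],
    [0.02,0,0,-30,0],
    [0.02,0,0,-10,0],
    [0.02,-20,-20,0,0],
    [0.02,-25,-25,0,0],
    [0.02,-25,-25,0,0],
    [0.02,-25,-25,0,0],
    [0.02,-25,-25,0,0],
    [0.02,-25,-25,0,0],
    [0.02,-25,-25,0,0]
  ]
}}

```text
time: 0.93
tool_pos: [0.3191, 0.4284, 0.3005]
tcp_rot: [-0.467, -3.106, 0.001]
wrist_force: [-0.2, 0.1, 0.7]
width: 0.51
grip_force: 0.0
```

Emit:
{"name": "jog_arm", "arguments": {
  "motion": [
    [0.02,-25,-25,0,0],
    [0.02,-25,-25,0,0],
    [0.02,-25,-25,0,0],
    [0.02,-25,-25,0,0],
    [0.02,-25,-25,0,0],
    [0.02,-25,-25,0,0],
    [0.02,-25,-25,0,0],
    [0.02,-25,-25,0,0],
    [0.02,-20,-20,0,0],
    [0.02,0,0,0,0]
  ]
}}

```text
time: 1.77
tool_pos: [0.4661, 0.151, 0.3006]
tcp_rot: [0.475, 3.105, -0.004]
wrist_force: [0.1, 0.1, 0.4]
width: 0.51
grip_force: 0.0
```

Emit:
{"name": "jog_arm", "arguments": {
  "motion": [
    [0.02,-18,-25,0,0],
    [0.02,-19,-26,0,0],
    [0.02,0,0,25,0],
    [0.02,0,0,30,0],
    [0.02,0,0,30,0],
    [0.02,0,0,30,0],
    [0.02,0,0,30,0],
    [0.02,0,0,30,0],
    [0.02,0,0,25,0],
    [0.02,0,0,0,0]
  ]
}}

```text
time: 2.6
tool_pos: [0.4792, 0.0952, 0.0951]
tcp_rot: [-0.465, -3.096, 0.005]
wrist_force: [-1.1, -1.0, 0.3]
width: 0.508
grip_force: 0.0
```

```bash
cat > s.py <<'E'
from h import *
import sys
o=np.array([.54187,.04417]);y=np.radians(-17.07);R=np.array([[np.cos(y),-np.sin(y)],[np.sin(y),np.cos(y)]])
s=bot.read_state();Q=cv2.Rodrigues(s["tcp_rot"])[0]
print("holder TCP mm",((s["tool_pos"][:2]-o)@R*1e3).round(1),"z",(s["tool_pos"][2]*1e3).round(1),"yaw err",np.degrees(np.arctan2(Q[1,1],Q[0,1])).round(2)-72.93,"F",s["wrist_force"].round(1),"t",s["time"])
if len(sys.argv)>1:
    o2=[]
    for n,(a,b,w,h),k in(("top",(270,195,85,105),5),("side",(235,160,110,85),5)):
        im,_=bot.read_camera(n);o2.append(cv2.copyMakeBorder(cv2.resize(im[b:b+h,a:a+w,::-1],None,fx=4,fy=4,interpolation=2),0,420-h*4,0,0,0))
    cv2.imwrite(f"pics/{sys.argv[1]}.png",np.hstack(o2))
E
python3 s.py a1
```

```text
holder TCP mm [-74.9  30.4] z 95.1 yaw err -0.020000000000010232 F [-1.1 -1.   0.3] t 2.6
```

View pics/a1.png

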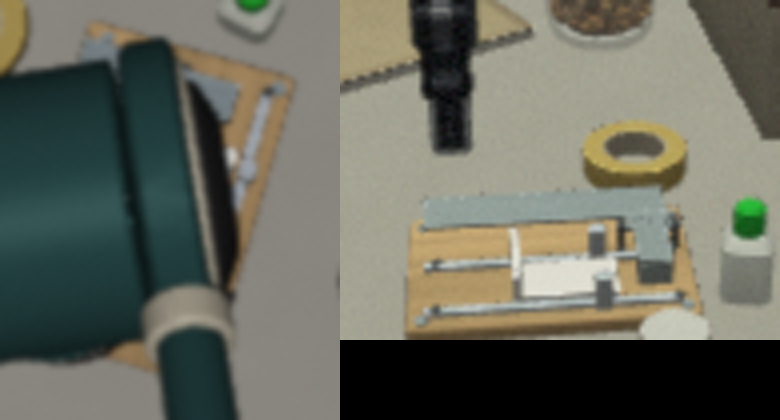

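The fingers hang behind the lip (tips at crop pixel (450,150)) and the scene is undisturbed. I'll descend toward the bar.

Emit:
{"name": "jog_arm", "arguments": {
  "motion": [
    [0.02,0,0,15,0],
    [0.02,0,0,15,0],
    [0.02,0,0,0,0],
    [0.02,0,0,0,0],
    [0.02,0,0,0,0]
  ]
}}

```text
time: 3.12
tool_pos: [0.4864, 0.0959, 0.0733]
tcp_rot: [0.467, 3.104, 0.001]
wrist_force: [-0.1, -0.8, -0.1]
width: 0.511
grip_force: 0.0
```

```bash
python3 s.py
```

```text
holder TCP mm [-68.2  33.1] z 73.3 yaw err -0.04000000000000625 F [-0.1 -0.8 -0.1] t 3.1167
```

Emit:
{"name": "jog_arm", "arguments": {
  "motion": [
    [0.02,0,-4,15,0],
    [0.02,0,0,12,0],
    [0.02,0,0,6,0],
    [0.02,0,0,3,0],
    [0.02,0,0,3,0],
    [0.02,0,0,2,0],
    [0.02,0,0,2,0],
    [0.02,0,0,2,0],
    [0.02,0,0,0,0],
    [0.02,0,0,0,0]
  ]
}}

```text
time: 3.95
tool_pos: [0.4842, 0.0919, 0.0269]
tcp_rot: [0.467, 3.106, 0.001]
wrist_force: [-0.9, 0.7, 4.0]
width: 0.509
grip_force: 1.5
```

```bash
python3 s.py
```

```text
holder TCP mm [-69.1  28.7] z 26.9 yaw err -0.04000000000000625 F [-0.9  0.7  4. ] t 3.95
```

Emit:
{"name": "jog_arm", "arguments": {
  "motion": [
    [0.02,0,0,2,0],
    [0.02,0,0,1,0],
    [0.02,0,0,1,0],
    [0.02,0,0,1,0],
    [0.02,0,0,0,0],
    [0.02,0,0,0,0]
  ]
}}

```text
time: 4.45
tool_pos: [0.4844, 0.0921, 0.0222]
tcp_rot: [0.467, 3.105, 0.001]
wrist_force: [-2.1, 1.2, 8.9]
width: 0.509
grip_force: 3.9
```

```bash
python3 s.py a2
```

```text
holder TCP mm [-69.  29.] z 22.2 yaw err -0.04000000000000625 F [-2.1  1.2  8.9] t 4.45
```

View pics/a2.png

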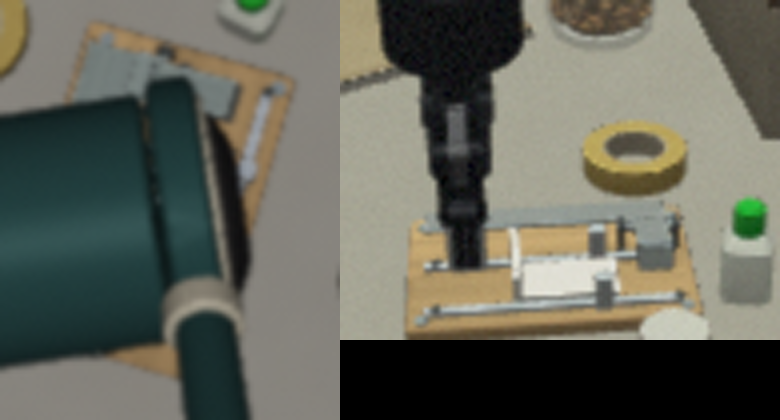

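The bar is down, and the jaw at crop pixel (655,240) is clearly raised. Finger B is behind the lip, left of (515,265). I'll press slightly more and start pushing.

Emit:
{"name": "jog_arm", "arguments": {
  "motion": [
    [0.02,0,0,1,0],
    [0.02,-2,0,0,0],
    [0.02,-3,0,0,0],
    [0.02,-3,0,0,0],
    [0.02,-3,0,0,0],
    [0.02,-3,0,0,0],
    [0.02,-3,0,0,0],
    [0.02,-3,0,0,0],
    [0.02,0,0,0,0]
  ]
}}

```text
time: 5.3
tool_pos: [0.5023, 0.0868, 0.0208]
tcp_rot: [-0.468, -3.105, -0.002]
wrist_force: [-4.3, 4.1, 9.1]
width: 0.506
grip_force: 4.6
```

```bash
python3 s.py a3
```

```text
holder TCP mm [-50.4  29.2] z 20.8 yaw err -0.07000000000000739 F [-4.3  4.1  9.1] t 5.3
```

View pics/a3.png

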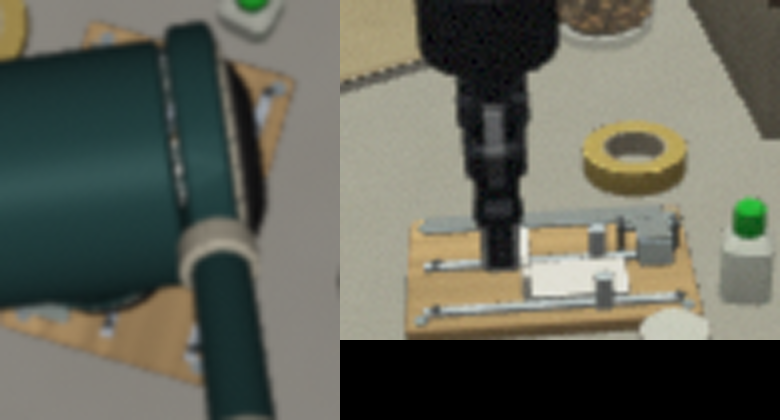

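Finger B is against the lip (crop ~(523,250)) and the plate has moved about 7 mm, with the clip still open. I'll continue.

Emit:
{"name": "jog_arm", "arguments": {
  "motion": [
    [0.02,-3,0,0,0],
    [0.02,-3,0,0,0],
    [0.02,-3,0,0,0],
    [0.02,-3,0,0,0],
    [0.02,-3,0,0,0],
    [0.02,-3,0,0,0],
    [0.02,-3,0,0,0],
    [0.02,-3,0,0,0],
    [0.02,0,0,0,0]
  ]
}}

```text
time: 6.15
tool_pos: [0.5252, 0.0798, 0.0208]
tcp_rot: [-0.468, -3.105, -0.002]
wrist_force: [-4.0, 3.9, 9.2]
width: 0.512
grip_force: 4.6
```

```bash
python3 s.py
```

```text
holder TCP mm [-26.4  29.2] z 20.8 yaw err -0.060000000000002274 F [-4.   3.9  9.2] t 6.15
```

Emit:
{"name": "jog_arm", "arguments": {
  "motion": [
    [0.02,-2,0,0,0],
    [0.02,-2,0,0,0],
    [0.02,-2,0,0,0],
    [0.02,-1,0,0,0],
    [0.02,-1,0,0,0],
    [0.02,0,0,0,0],
    [0.02,0,0,0,0]
  ]
}}

```text
time: 6.73
tool_pos: [0.5325, 0.0776, 0.0208]
tcp_rot: [-0.468, -3.104, -0.002]
wrist_force: [-4.5, 4.7, 9.0]
width: 0.512
grip_force: 4.6
```

Emit:
{"name": "jog_arm", "arguments": {
  "motion": [
    [0.02,-1,0,0,0],
    [0.02,-1,0,0,0],
    [0.02,0,0,0,0],
    [0.02,0,0,0,0]
  ]
}}

```text
time: 7.07
tool_pos: [0.5342, 0.0771, 0.0207]
tcp_rot: [-0.467, -3.104, -0.002]
wrist_force: [-4.4, 4.6, 9.5]
width: 0.511
grip_force: 4.6
```

```bash
python3 s.py
```

```text
holder TCP mm [-17.   29.2] z 20.7 yaw err -0.060000000000002274 F [-4.4  4.6  9.5] t 7.0667
```

Emit:
{"name": "jog_arm", "arguments": {
  "motion": [
    [0.02,-1,0,0,0],
    [0.02,0,0,0,0],
    [0.02,0,0,0,0]
  ]
}}

```text
time: 7.32
tool_pos: [0.5352, 0.0768, 0.0207]
tcp_rot: [-0.467, -3.104, -0.002]
wrist_force: [-4.2, 4.6, 8.8]
width: 0.509
grip_force: 4.7
```

Emit:
{"name": "jog_arm", "arguments": {
  "motion": [
    [0.02,-1,0,0,0],
    [0.02,0,0,0,0],
    [0.02,0,0,0,0]
  ]
}}

```text
time: 7.57
tool_pos: [0.5357, 0.0765, 0.0206]
tcp_rot: [-0.468, -3.103, -0.002]
wrist_force: [-5.3, 5.8, 9.4]
width: 0.508
grip_force: 6.3
```

Emit:
{"name": "jog_arm", "arguments": {
  "motion": [
    [0.02,-1,0,0,0],
    [0.02,0,0,0,0],
    [0.02,0,0,0,0]
  ]
}}

```text
time: 7.82
tool_pos: [0.5358, 0.0765, 0.0206]
tcp_rot: [-0.468, -3.101, -0.002]
wrist_force: [-8.6, 6.1, 12.1]
width: 0.513
grip_force: 7.5
```

```bash
python3 s.py a4
```

```text
holder TCP mm [-15.3  29.1] z 20.6 yaw err -0.10000000000000853 F [-8.6  6.1 12.1] t 7.8167
```

View pics/a4.png

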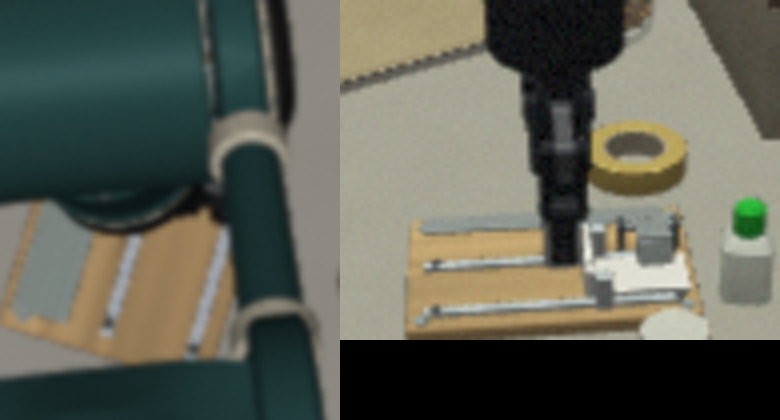

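The plate is under the jaw, with its ears at the posts (crop (600,240) and (605,288)). The TCP stalls at x = -15.3 with force rising, so it is home. I'll give one more firm nudge, back off, then lift.

Emit:
{"name": "jog_arm", "arguments": {
  "motion": [
    [0.02,-1,0,0,0],
    [0.02,0,0,0,0],
    [0.02,0,0,0,0]
  ]
}}

```text
time: 8.17
tool_pos: [0.5358, 0.0765, 0.0205]
tcp_rot: [-0.468, -3.099, -0.002]
wrist_force: [-10.7, 7.6, 12.7]
width: 0.509
grip_force: 8.7
```

Emit:
{"name": "jog_arm", "arguments": {
  "motion": [
    [0.02,2,0,0,0],
    [0.02,2,0,0,0],
    [0.02,2,0,0,0],
    [0.02,0,0,0,0],
    [0.02,0,0,-2,0],
    [0.02,0,0,-3,0],
    [0.02,0,0,-3,0],
    [0.02,0,0,-3,0],
    [0.02,0,0,-5,0],
    [0.02,0,0,-10,0]
  ]
}}

```text
time: 9.0
tool_pos: [0.5316, 0.0762, 0.0452]
tcp_rot: [-0.467, -3.103, 0.002]
wrist_force: [-0.2, -0.0, -0.3]
width: 0.513
grip_force: 0.0
```

Emit:
{"name": "jog_arm", "arguments": {
  "motion": [
    [0.02,0,0,-20,0],
    [0.02,0,0,-30,0],
    [0.02,0,0,-30,0],
    [0.02,10,0,-30,0],
    [0.02,30,0,-30,0],
    [0.02,30,10,-10,0],
    [0.02,30,20,0,0],
    [0.02,0,25,0,0],
    [0.02,0,25,0,0],
    [0.02,0,25,0,0]
  ]
}}

```text
time: 9.83
tool_pos: [0.4687, 0.2071, 0.1969]
tcp_rot: [0.467, 3.105, 0.001]
wrist_force: [1.0, 0.2, 0.0]
width: 0.512
grip_force: 0.0
```

Emit:
{"name": "jog_arm", "arguments": {
  "motion": [
    [0.02,0,30,0,0],
    [0.02,0,30,0,0],
    [0.02,0,30,0,0],
    [0.02,0,30,0,0],
    [0.02,0,0,0,0],
    [0.02,0,0,0,0],
    [0.02,0,0,0,0]
  ]
}}

```text
time: 10.42
tool_pos: [0.504, 0.3203, 0.1957]
tcp_rot: [-0.466, -3.106, 0.002]
wrist_force: [-0.4, 0.6, -0.4]
width: 0.512
grip_force: 0.0
```

```bash
python3 s.py a5
```

```text
holder TCP mm [-117.3  252.8] z 195.7 yaw err -0.010000000000005116 F [-0.4  0.6 -0.4] t 10.4167
```

View pics/a5.png

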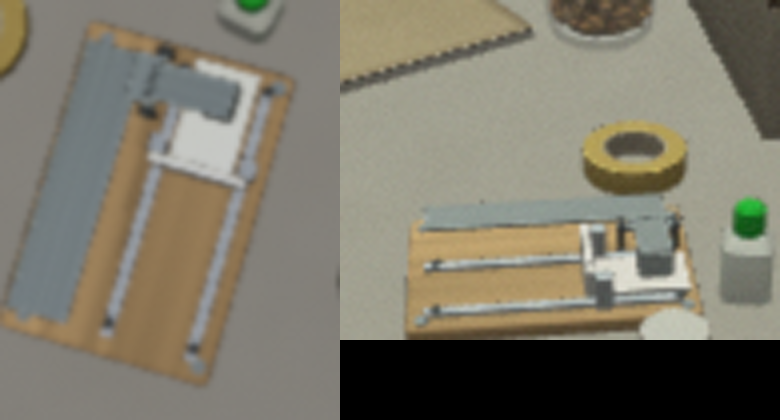

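The plate is under the jaw, with the lip at the posts (top crop (150,156) to (245,183)) and the clip resting on it. I'll check the lip position numerically.

```bash
python3 - <<'E'
from h import *
y=np.radians(-17.07);R=np.array([[np.cos(y),-np.sin(y)],[np.sin(y),np.cos(y)]])
print((ray("top",np.array([(150,156),(245,183)])/4+[270,195]-.4,.037)[:,:2]-[.54187,.04417])@R*1e3)
E
```

```text
[[ -3.11219049  25.44544772]
 [ -3.03334734 -24.06599638]]
```

Lip centre reads x ≈ -3 (home is -2.5, within measurement error), so the plate is square and home.

```bash
python3 -c "
from workcell import bot
print(bot.finish_job())"
```

```text
the job is handed in; nothing more can be done
None
```

The plate is pushed fully home against the stop posts and clamped under the clip, the pots, glue and tape were left alone, and the job was handed in at about 10.5 s with the arm clear.

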